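# Turn a drill cutter over and clamp it for lapping its back

## Robot

A 6-joint arm with a two-finger parallel gripper is mounted at the origin on the work surface. World frame = base frame: x ahead of the robot, y to its left, z up, the work surface at z = 0. Lengths are in m, angles in rad, forces in N, time in s.
With the tool pointing down it reaches from about 0.3 to 0.85 m from the base axis. Payload 5.4 kg.
Tool frame: the origin (TCP) lies between the finger pads; the fingertips stand 14 mm ahead of it and the grasp point (between the pads) lies 5 mm behind it; z points along the fingers, y is the line along which they close (so a half turn about z gives the same grasp; the last joint's range is limited). The gripper opens to 85 mm and grips with 20 to 120 N. Pads are 22 mm wide; open, the fingers measure 114 mm over their backs; the gripper's body (76 mm by 85 mm) begins 54 mm behind the grasp point. The pads swing forward as they close: fully open they stand 13 mm farther back than shut.
Start: joints at [1.102, 0.158, 1.597, -0, 1.386, -0.21], TCP at [0.147, 0.556, 0.245] pointing down, gripper open.
Joint ranges: [-2.91, 2.91], [-0.94, 2.29], [0.18, 2.7], [-1.29, 4.43], [0.17, 2.64], [-3, 3]. Speed limits (rad/s): [2.57, 2.57, 3.14, 3.14, 3.14, 3.14].

## Interface

Orientations are given as a unit quaternion [x, y, z, w].
In Python, from station import sense, grab_frame, finish_job gives the robot as it stands.
- The arm moves only by the tool apply_moves, never from a script. Its argument "motion" is a list of rows, each a list of 4 numbers: the shift along the tool's x, y, z scaled (see below), then the turn about the tool's z scaled (see below). A call has 1 to 20 rows; each row shifts and turns the commanded pose from where the row before left it, along the tool's axes as they then stand; what a row does not reach is not made up. The controller multiplies each number of a shift by 0.25 m and each number of a turn by 90 degrees. A row lasts 1/10 s, in which the tool goes at most 50 mm and 8.59 degrees, less where a joint would pass 70% of its speed; a pose out of reach is approached as far as the arm can. A call with a number of a shift or a turn outside -1 to 1 is refused whole. A call with a gripper value outside its range is refused whole. "gripper" is the opening, from -1 (shut) to 1 (fully open), set as the call begins (left out, the last holds). The fingers move at their own pace and stop on an object; "newtons" is the grip in N (left out, the last holds). Time passes only in rows, so rows that do not move let the fingers close. It gives the time, the measured TCP pose, the force, the opening and the grip force at its end, in the units of the state.
- sense(): the state, without advancing time (a new reading comes with each control period).
- grab_frame(name): name is "scene" or "top" or "wrist"; returns a dict with "pixels" (400x640x3 uint8, red, green, blue), "K" (3x3 intrinsics, pixels), "world_from_camera" (4x4, takes a point from camera to world coordinates); the wrist camera has in their place "mount" (4x4, takes a point from camera to tool coordinates, whose origin is the TCP and whose axes are the flange's). Camera axes: x right, y down, z forward; pixel columns grow to the right and rows downward; lengths in m; the calibration is good to about 2 mm. A picture is of the moment at which its call begins: read the wrist's pose just before it. There is no depth.
- finish_job(): hands the job in; it is judged then, once.
The state is a dict: "time": time; "joints": joint angles; "joint_vel": joint speeds; "joint_efforts": joint torques, N m; "eef_pos": TCP position; "eef_rot": TCP orientation; "wrist_force": force on the tool from outside, world axes, zero at the start; "moment": the same for the moment, N m; "opening": finger opening in m; "finger_force": force on a finger pad.
Only numpy, scipy, OpenCV 4.12 (cv2) and the standard library are available. Lean on these libraries where they do the work, as an engineer would, in place of code of your own. Each camera call takes 0.05 s, during which the arm holds its last target. There are 200 camera calls.

## Task

The cutter on the wooden rest has its bevel ground. Turn it over and lay it gently on the sloping bed of the steel clamp, with its flat back facing outwards, its bevelled face flat against the bed and its cutting edge still uppermost; let go of it, then turn the T-handle clockwise until you feel it go tight and the cutter is held firmly between pad and stop. Leave the other things on the bench where they are.

Things in the scene. Friction and masses are not known exactly. Their poses are not given: they have to be found in the camera images.
- cutter: Loose steel plate, 110 mm long (its y), 65 wide (z), 8 thick (x), about 0.4 kg. Origin: middle of the lower long edge, mid-thickness. +z to the cutting edge, +x out of the bevelled face, with a 14 mm bevel along the cutting edge (there 2 mm thick) and two wide countersinks; the flat back (-x) has two small holes. The lower 51 mm are 8 mm thick. Starts on the rest, bevelled face out, edge up.
- rest: Fixed dark-wood rest that carries the cutter at the start. Origin on the table under its foot line, z up, +x the way its slope faces, roughly away from the robot. Slope just as bed: foot line 40 mm above the origin, cheeks leaning back 30 degrees towards -x, the 62 mm between them open for a finger. Foot plate x -90 to +60, y +-68 mm, 10 mm thick.
- clamp: Fixed steel clamp. Origin on the table under the middle of its bed's foot line (40 mm up), z up, +x the way the bed faces, roughly away from the robot. Foot plate x -90 to +60, y -85 to +150 mm, 10 mm thick. The housing of the screw stands at y +93 to +139, x within 25 mm, 84 mm high with its collar.
- bed: Sloping bed of the clamp. Origin: middle of the foot line, where bed (x = 0) meets the ledge (z = 0, 20 mm deep) that carries the cutter. +z up the slope, leaning back 30 degrees from upright, +x out of the bed, y as the clamp's. Two cheeks 50 mm high, |y| 31 to 55 mm; open between and behind for a finger. Stop's face at y -60 mm, pad's at y +60 with the handle at 0: the cutter goes between.
- pad: Rubber-faced sprung pad on the clamp's jaw, 18 x 7 x 30 mm; its origin coincides with the bed's when the handle is at 0. It moves to the bed's -y, towards the stop, 10 mm per rad of the handle. Once the cutter is against pad and stop it presses with 4 N and 2 N more per mm, gives 6 mm, then is solid.
- t_handle (a joint): Turn of the T-handle on its upright screw, rad: 0 fully open, grows clockwise seen from above, which tightens. Starts at 0 to 0.3. With the cutter in the bed the pad has pushed it to the stop at about 1.0, is firm from 1.15 and solid at 1.6. Takes about 0.12 Nm of friction, 0.2 when firm, 0.3 near solid, then rises steeply; stays where it is left, springing back to about 1.4 if very tight.
- handle_grip (a point): Middle of the T-handle's crossbar, on the screw's axis, 134 mm above the table, 116 mm to +y of the clamp's origin. Crossbar 12 mm thick and 70 mm long, with 16 mm balls at its ends; its frame's x lies along the bar, which at joint 0 lies along the clamp's x.
- bevel_face (a point): Point on the cutter's bevelled face, mid-length, 22 mm up from its lower edge.
- back_face (a point): Point on the cutter's flat back, mid-length, 22 mm up from its lower edge.
- cutting_edge (a point): Middle of the cutter's cutting edge.
- stone: Bystander: grey sharpening stone on a dark wooden block, 75 x 200 x 32 mm, origin under its middle.
- core_ring: Bystander: upright steel ring, 100 mm across, 45 mm high, origin under its middle.
- spray_can: Bystander: white can, 56 mm across, 170 mm tall, origin under its middle.
- brush: Bystander: small brush between rest and clamp, 130 mm long along its x.
- wrench: Bystander: wrench, 160 mm long, lying flat near the robot.
- spacer: Bystander: upright brass spacer, 30 mm across, 30 mm high, near the robot.
- parts_tray: Bystander: open dark steel tray, 120 x 160 x 30 mm, beyond the clamp.
- mug: Bystander: white mug, 76 mm across, 85 mm high, at the right.
Mind the look-alikes: they are no part of the job. What is shaped like the cutter but pink or red is not meant.

How it is judged:
On the way:
1. the cutter lies turned over on the clamp's bed, back outwards, let go, not yet clamped (x of bevel_face in the frame of bed below 0.0045 m and x of back_face in the frame of bed above 0.005 m and z of cutting_edge in the frame of bed between 0.06 and 0.07 m and angle between the y axis of cutter and the y axis of bed, either way round below 0.12 rad and contact force between the fingers and cutter below 0.2 N and contact force between pad and cutter below 3 N and linear speed of cutter below 0.03 m/s), for 0.2 s.
At the end, for the whole second after the job is handed in: The cutter lies on the clamp's bed with its bevelled face against it (within 4.5 mm) and its back outwards, the cutting edge up (60 to 70 mm up the slope), square to the bed within 0.08 rad, at rest, and pressed by the pad with more than 5 N (x of bevel_face in the frame of bed between -0.003 and 0.0045 m and x of back_face in the frame of bed above 0.005 m and z of cutting_edge in the frame of bed between 0.06 and 0.07 m and angle between the y axis of cutter and the y axis of bed, either way round below 0.08 rad and contact force between pad and cutter above 5 N and linear speed of cutter below 0.02 m/s); the robot touches nothing.
It fails at once if the cutter is dropped or rammed onto the clamp's bed (over 80 N) (contact force between bed and cutter above 80 N).
It fails at once if a bystander is moved more than 30 mm (distance of any of stone, core_ring, spray_can, brush, wrench, spacer, parts_tray, mug from where it was at the start of the episode above 0.03 m).
It also fails if it takes over 58 s, if anything falls off the work surface, if the arm or the gripper's body presses on something with over 40 N, if the wrist force passes 120 N, or if a joint passes its speed limit or range.

## Working session

There is one attempt and no reset: what is moved stays moved. The work goes in short steps, Python scripts to look and compute and a tool call to move; the robot and the scene stay as the last step left them, time stands still between calls to the robot, and variables do not carry over. Pictures are saved under pics/ and viewed, at most 10 in all, crops included, and the job is handed in when it is done.

Besides the shell and the picture viewer there is one more tool, called after ">>>" by a JSON object that holds its "method" and its "body", one argument or row to a line. apply_moves: Moves the arm, as the interface text tells. Shifts and turns lie within -1 to 1; 1 stands for 0.25 m of shift or 90 degrees of turn. Its arguments: {"type":"object","properties":{"motion":{"type":"array"},"gripper":{"type":"number"},"newtons":{"type":"number"}},"required":["motion"]}

```bash
mkdir -p pics
cat > h.py <<'E'
import numpy as np, cv2
from station import sense, grab_frame
def save(n,f,crop=None,s=1):
    im=grab_frame(n) if isinstance(n,str) else n
    p=im['pixels'][:,:,::-1]
    if crop: x0,y0,x1,y1=crop; p=p[y0:y1,x0:x1]
    cv2.imwrite('pics/'+f,cv2.resize(p,None,fx=s,fy=s,interpolation=cv2.INTER_CUBIC)); return im
def ray(im,u,v):
    T=im['world_from_camera']; d=T[:3,:3]@np.linalg.solve(im['K'],[u,v,1.]); return T[:3,3],d
def onz(im,u,v,z):
    o,d=ray(im,u,v); return o+d*(z-o[2])/d[2]
def proj(im,P):
    T=np.linalg.inv(im['world_from_camera']); c=(T[:3,:3]@np.asarray(P).T).T+T[:3,3]; q=(im['K']@c.T).T; return q[:,:2]/q[:,2:]
E
python3 - <<'E'
from h import *
import pickle
s=sense(); print(s['eef_rot'],s['eef_pos'],s['opening'],s['wrist_force'])
a={n:save(n,n+'0.png') for n in('scene','top')}
for n in a: print(n,a[n]['K'][0],a[n]['K'][1,2],a[n]['world_from_camera'].round(3).tolist())
pickle.dump(a,open('im0.pkl','wb'))
E
```

```text
[ 1.29033466e-01  9.91639802e-01 -8.77925027e-04 -3.12376405e-04] [0.1469018  0.55532022 0.2443167 ] 0.08582919527379408 [ 0.05424147 -0.4604187   0.22115818]
scene [461.0815596    0.         320.65491892] 199.58373935048343 [[-0.093, 0.753, -0.652, 1.288], [0.995, 0.083, -0.046, 0.015], [0.019, -0.653, -0.757, 1.034], [0.0, 0.0, 0.0, 1.0]]
top [365.42625469   0.         308.20658927] 200.54685660500598 [[-0.025, -0.999, 0.041, 0.449], [-1.0, 0.026, 0.013, -0.05], [-0.014, -0.041, -0.999, 1.174], [0.0, 0.0, 0.0, 1.0]]
```

View pics/scene0.png

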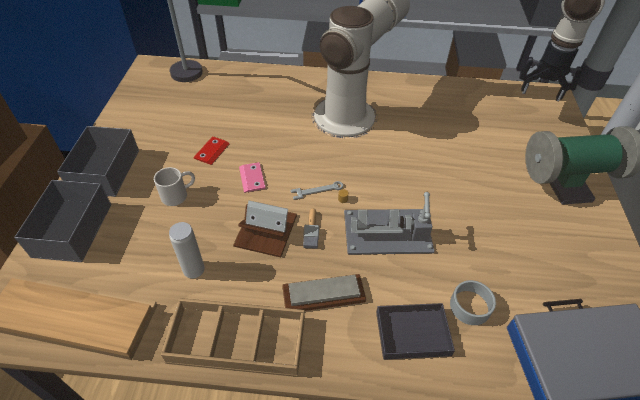

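View pics/top0.png

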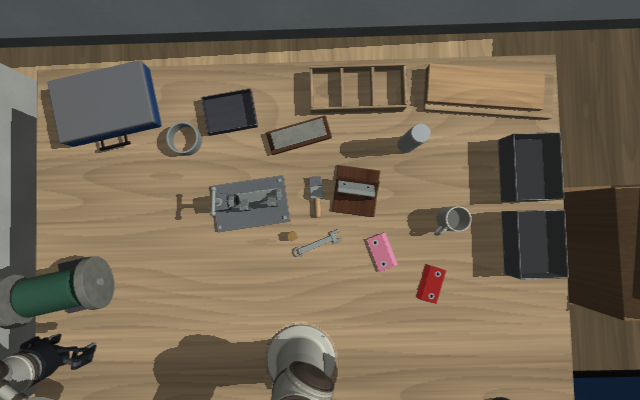

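Run:
```python
from h import *
import pickle
a=pickle.load(open('im0.pkl','rb'))
t=a['top']['pixels'][155:245,170:400,::-1]; s=a['scene']['pixels'][185:260,220:450,::-1]
r=lambda x:cv2.resize(x,None,fx=3.4,fy=3.4,interpolation=cv2.INTER_CUBIC)
cv2.imwrite('pics/crop1.png',np.vstack([r(t),r(s)]))
# rest mask: reddish dark brown in top
hsv=cv2.cvtColor(a['top']['pixels'],cv2.COLOR_RGB2HSV)
for name,m in (('rest',(hsv[...,2]<125)&(hsv[...,1]>90)),('clamp',(hsv[...,1]<75)&(hsv[...,2]<150)&(hsv[...,2]>50))):
    m=m.astype(np.uint8); k=np.zeros_like(m); 
    if name=='rest':k[160:222,325:385]=1
    else:k[170:240,200:300]=1
    m=cv2.morphologyEx(m*k,cv2.MORPH_CLOSE,np.ones((7,7)))
    c=max(cv2.findContours(m,cv2.RETR_EXTERNAL,cv2.CHAIN_APPROX_NONE)[0],key=cv2.contourArea)
    R=cv2.minAreaRect(c); B=cv2.boxPoints(R); print(name,R,B.round(1).tolist())
    W=[onz(a['top'],u,v,0.01)[:2] for u,v in B]; print(np.round(W,4).tolist(),[np.linalg.norm(W[i]-W[i-1]).round(3) for i in range(4)])
```

```text
rest ((355.7170715332031, 190.5750732421875), (44.091941833496094, 47.51481246948242), 7.765166282653809) [[330.70001220703125, 211.10000610351562], [337.1000061035156, 164.10000610351562], [380.79998779296875, 170.0], [374.3999938964844, 217.10000610351562]]
[[0.4614, -0.1063], [0.6112, -0.1309], [0.5884, -0.2695], [0.439, -0.2443]] [np.float64(0.14), np.float64(0.152), np.float64(0.14), np.float64(0.152)]
clamp ((248.0709228515625, 203.63934326171875), (47.172264099121094, 78.37320709228516), 81.46923065185547) [[205.8000030517578, 186.10000610351562], [283.29998779296875, 174.5], [290.29998779296875, 221.1999969482422], [212.8000030517578, 232.8000030517578]]
[[0.5515, 0.2912], [0.5823, 0.0418], [0.4327, 0.0228], [0.4019, 0.2708]] [np.float64(0.151), np.float64(0.251), np.float64(0.151), np.float64(0.25)]
```

View pics/crop1.png

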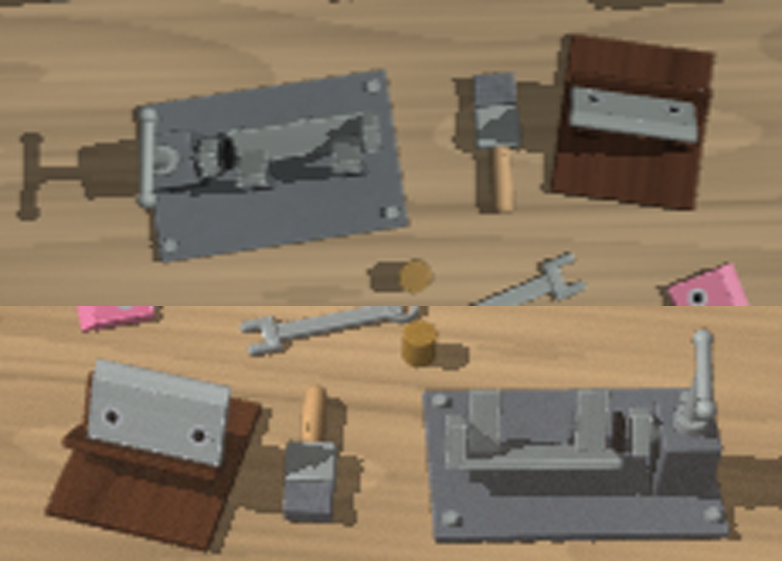

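The cutter is the silver plate on the brown rest (scene 265,217; top 356,188). The pink plate (scene 252,177) and the red one (211,150) lie flat on the bench and are the look-alikes. The enlarged crop shows the silver one has the countersinks and bevel and sits on the rest. The clamp is the grey vise at scene (390,230), with its T-handle at top (213,201).

Run:
```python
from h import *
import pickle
a=pickle.load(open('im0.pkl','rb')); t,s=a['top'],a['scene']
print('edge top',[onz(t,u,v,.098).round(4) for u,v in((338.2,189.7),(375.3,196.8))])
print('edge scene',[onz(s,u,v,.098).round(4) for u,v in((287,208.2),(248.5,201.5))])
f=lambda x,y:(170+x/3.4,155+y/3.4); g=lambda x,y:(220+x/3.4,185+(y-306)/3.4)
print('bar top',[onz(t,*f(*p),.134).round(4) for p in((148,112),(147,202))])
print('bar scene',[onz(s,*g(*p),.134).round(4) for p in((703,404),(703,336))])
print('rest plate scene',[onz(s,*g(*p),.01).round(4) for p in((210,550),(47,513),(262,404))])
print('clamp plate scene',[onz(s,*g(*p),.01).round(4) for p in((434,541),(728,538),(424,392))])
print('clamp plate top',[onz(t,*f(*p),.01).round(4) for p in((384,70),(409,227),(161,262))])
```

```text
edge top [array([ 0.523, -0.126,  0.098]), array([ 0.4993, -0.2343,  0.098 ])]
edge scene [array([ 0.5216, -0.1274,  0.098 ]), array([ 0.5098, -0.2324,  0.098 ])]
bar top [array([0.5348, 0.2327, 0.134 ]), array([0.4591, 0.2346, 0.134 ])]
bar scene [array([0.5308, 0.2311, 0.134 ]), array([0.4626, 0.2349, 0.134 ])]
rest plate scene [array([ 0.6165, -0.1311,  0.01  ]), array([ 0.5956, -0.2642,  0.01  ]), array([ 0.4671, -0.1094,  0.01  ])]
clamp plate scene [array([0.5895, 0.042 , 0.01  ]), array([0.562 , 0.2728, 0.01  ]), array([0.4392, 0.0252, 0.01  ])]
clamp plate top [array([0.5788, 0.0431, 0.01  ]), array([0.4308, 0.0229, 0.01  ]), array([0.4038, 0.2563, 0.01  ])]
```

>>> {"method": "apply_moves", "body": {
  "motion": [
    [-0.126, -0.137, 0, 0],
    [-0.126, -0.137, 0, 0],
    [-0.126, -0.137, 0, 0],
    [-0.126, -0.137, 0, 0],
    [-0.126, -0.137, 0, 0],
    [-0.126, -0.137, 0, 0],
    [-0.126, -0.137, 0, 0],
    [-0.126, -0.137, 0, 0],
    [-0.126, -0.137, 0, 0],
    [-0.126, -0.137, 0, 0],
    [-0.126, -0.137, 0, 0],
    [-0.126, -0.137, 0, 0],
    [-0.126, -0.137, 0, 0],
    [-0.126, -0.137, 0, 0],
    [-0.126, -0.137, 0, 0],
    [-0.126, -0.137, 0, 0],
    [-0.126, -0.137, 0, 0],
    [-0.126, -0.137, 0, 0],
    [0, 0, 0, 0.09],
    [0, 0, 0, 0.09]
  ],
  "gripper": 1
}}

```text
time: 2.1
eef_pos: [0.5374, -0.1865, 0.244]
eef_rot: [0.271, 0.963, 0.0, -0.001]
wrist_force: [-0.4, 0.4, 0.5]
opening: 0.0854
finger_force: 0.0
```

>>> {"method": "apply_moves", "body": {
  "motion": [
    [0, 0, 0, 0.092],
    [0, 0, 0, 0.092],
    [0, 0, 0, 0.092],
    [0, 0, 0, 0.092],
    [0, 0, 0, 0.092],
    [0, 0, 0, 0.092],
    [0, 0, 0, 0.092],
    [0, 0, 0, 0.092],
    [0, 0, 0, 0.092],
    [0, 0, 0, 0.092],
    [0, 0, 0, 0.092],
    [0, 0, 0, 0.092],
    [0, 0, 0, 0.092],
    [0, 0, 0, 0.092],
    [0, 0, 0, 0.092],
    [0, 0, 0, 0.092],
    [0, 0, 0, 0.092],
    [0, 0, 0, 0.092],
    [0, 0, 0, 0.092],
    [0, 0, 0, 0.092]
  ]
}}

```text
time: 4.1
eef_pos: [0.5372, -0.1851, 0.2447]
eef_rot: [0.989, -0.148, -0.001, -0.0]
wrist_force: [0.2, 0.1, 0.9]
opening: 0.0851
finger_force: 0.0
```

>>> {"method": "apply_moves", "body": {
  "motion": [
    [0, 0, 0, 0.092],
    [0, 0, 0, 0.092],
    [0, 0, 0, 0.092],
    [0, 0, 0, 0.092],
    [0, 0, 0, 0.092],
    [0, 0, 0, 0.092],
    [0, 0, 0, 0.092],
    [0, 0, 0, 0.092],
    [0, 0, 0, 0.092],
    [0, 0, 0, 0.092],
    [0, 0, 0, 0],
    [0, 0, 0, 0]
  ]
}}

```text
time: 5.3
eef_pos: [0.5373, -0.1851, 0.2449]
eef_rot: [-0.648, 0.762, 0.0, -0.0]
wrist_force: [-1.3, 0.3, -0.2]
opening: 0.0853
finger_force: 0.0
```

```bash
cat >> h.py <<'E'
from scipy.spatial.transform import Rotation as Ro
def tool():
    s=sense(); T=np.eye(4); T[:3,:3]=Ro.from_quat(s['eef_rot']).as_matrix(); T[:3,3]=s['eef_pos']; return T,s
def wrist():
    T,s=tool(); im=grab_frame('wrist'); im['world_from_camera']=T@im['mount']; return im,T,s
def goto(T,p,thy):   # shift in tool units, turn units (tool z down, theta_y=angle of tool y)
    d=T[:3,:3].T@(np.asarray(p)-T[:3,3])/.25; th=np.degrees(np.arctan2(T[1,1],T[0,1]))
    dt=-(((thy-th)+180)%360-180)/90; return d.round(4),round(dt,4)
E
python3 - <<'E'
from h import *
im,T,s=wrist(); print(s['time'],s['eef_pos'],np.round(s['joints'],3),goto(T,[.535,-.186,.245],170.5),Ro.from_matrix(T[:3,:3]).as_quat().round(4))
save(im,'w1.png'); import pickle; pickle.dump(im,open('w1.pkl','wb')); print(im['mount'].round(3).tolist(),im['K'][0])
E
```

```text
5.3 [ 0.53733083 -0.18513265  0.24493439] [-0.544  0.142  1.616 -0.     1.384  2.758] (array([ 0.0049,  0.0086, -0.0003]), np.float64(0.003)) [-6.479e-01  7.617e-01  3.000e-04 -1.000e-04]
[[0.001, -0.949, -0.314, 0.081], [1.0, 0.001, -0.001, -0.0], [0.001, -0.314, 0.949, -0.127], [0.0, 0.0, 0.0, 1.0]] [291.52060929   0.         317.1155459 ]
```

View pics/w1.png

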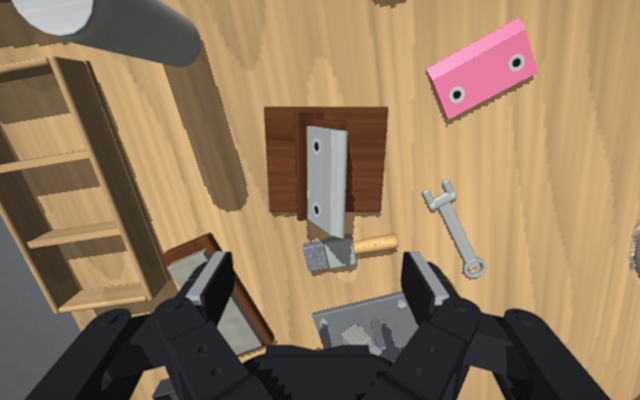

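The wrist view shows the cutter at (307–347, 126–238), with the cutting edge on the right at (347,130)–(345,238) and the rest plate corners at (265,107), (387,107), (385,214) and (271,213). The brush lies below it, well clear.

Run:
```python
from h import *
import pickle
im=pickle.load(open('w1.pkl','rb'))
g=cv2.cvtColor(im['pixels'],cv2.COLOR_RGB2GRAY); hsv=cv2.cvtColor(im['pixels'],cv2.COLOR_RGB2HSV)
m=((hsv[...,1]<60)&(hsv[...,2]>110)).astype(np.uint8); k=np.zeros_like(m);k[110:250,295:356]=1
c=max(cv2.findContours(m*k,cv2.RETR_EXTERNAL,cv2.CHAIN_APPROX_NONE)[0],key=cv2.contourArea)
q=cv2.approxPolyDP(c,6,True)[:,0]; print(q.tolist())
# sub-quadrant extreme corners
P=c[:,0].astype(float); C=[P[np.argmax(P@d)] for d in([1,-1],[1,1],[-1,1],[-1,-1])]; print(np.array(C).tolist())
o=[onz(im,*C[0],.098),onz(im,*C[1],.098),onz(im,*C[2],.044),onz(im,*C[3],.044)]
print(np.round(o,4).tolist())
e=(o[0]+o[1])/2; l=(o[2]+o[3])/2
for A,B in((o[0],o[1]),(o[3],o[2])): print(np.linalg.norm(B-A),np.degrees(np.arctan2(*(B-A)[1::-1])))
print('edge mid',e,'low mid',l)
m=((hsv[...,2]<130)&(hsv[...,1]>90)&(hsv[...,0]<15)).astype(np.uint8);k[:]=0;k[95:225,255:395]=1
c=max(cv2.findContours(cv2.morphologyEx(m*k,cv2.MORPH_OPEN,np.ones((5,5))),cv2.RETR_EXTERNAL,cv2.CHAIN_APPROX_NONE)[0],key=cv2.contourArea)
P=c[:,0].astype(float); C=[P[np.argmax(P@d)] for d in([1,-1],[1,1],[-1,1],[-1,-1])]
W=np.array([onz(im,*p,.01)[:2] for p in C]); print('plate',C,W.round(4).tolist(),W.mean(0),[np.linalg.norm(W[i]-W[i-1]).round(3) for i in range(4)])
```

```text
[[308, 126], [307, 217], [342, 238], [347, 132]]
[[347.0, 132.0], [342.0, 238.0], [308.0, 219.0], [308.0, 126.0]]
[[0.5022, -0.2326, 0.098], [0.5212, -0.1262, 0.098], [0.5579, -0.1307, 0.044], [0.5391, -0.2394, 0.044]]
0.10810640732977475 79.89114573146605
0.11034308058879304 80.23124839282754
edge mid [ 0.51169104 -0.17940335  0.098     ] low mid [ 0.54849709 -0.18505076  0.044     ]
plate [array([387., 108.]), array([379., 211.]), array([270., 211.]), array([265., 107.])] [[0.4445, -0.2423], [0.4662, -0.113], [0.6092, -0.1361], [0.5873, -0.2666]] [ 0.52677344 -0.18949025] [np.float64(0.145), np.float64(0.131), np.float64(0.145), np.float64(0.132)]
```

>>> {"method": "apply_moves", "body": {
  "motion": [
    [-0.005, -0.03, 0, 0.003],
    [0, 0, 0.1, 0],
    [0, 0, 0.1, 0],
    [0, 0, 0.1, 0],
    [0, 0, 0.1, 0],
    [0, 0, 0.1, 0],
    [0, 0, 0.07, 0],
    [0, 0, 0.05, 0],
    [0, 0, 0.04, 0],
    [0, 0, 0.03, 0],
    [0, 0, 0, 0],
    [0, 0, 0, 0]
  ]
}}

```text
time: 6.55
eef_pos: [0.5456, -0.1855, 0.0734]
eef_rot: [-0.645, 0.764, -0.0, 0.0]
wrist_force: [-0.2, -0.4, -0.2]
opening: 0.0853
finger_force: 0.0
```

Run:
```python
from h import *
im,T,s=wrist(); print(s['time'],s['eef_pos'],s['wrist_force'],goto(T,[.545,-.185,.072],170))
save(im,'w2.png')
```

```text
6.55 [ 0.54556461 -0.18546547  0.0733783 ] [-0.18395007 -0.41717175 -0.17825171] (array([-0.0015,  0.0025,  0.0055]), np.float64(0.0034))
```

View pics/w2.png

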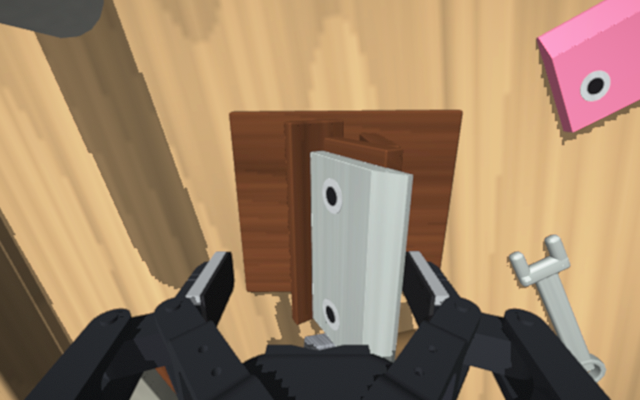

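The fingers straddle the cutter, whose cutting edge is at (405,175)–(395,355), and the right finger is clear behind it. I'll close in stages.

>>> {"method": "apply_moves", "body": {
  "motion": [
    [0, 0, 0, 0],
    [0, 0, 0, 0],
    [0, 0, 0, 0],
    [0, 0, 0, 0],
    [0, 0, 0, 0],
    [0, 0, 0, 0]
  ],
  "gripper": 0,
  "newtons": 25
}}

```text
time: 7.2
eef_pos: [0.5451, -0.1852, 0.0728]
eef_rot: [-0.645, 0.764, -0.0, -0.0]
wrist_force: [-0.3, 1.6, 0.5]
opening: 0.0427
finger_force: 0.5
```

>>> {"method": "apply_moves", "body": {
  "motion": [
    [0, 0, 0, 0],
    [0, 0, 0, 0],
    [0, 0, 0, 0],
    [0, 0, 0, 0],
    [0, 0, 0, 0],
    [0, 0, 0, 0],
    [0, 0, 0, 0],
    [0, 0, 0, 0]
  ],
  "gripper": -1,
  "newtons": 40
}}

```text
time: 8.0
eef_pos: [0.5451, -0.1852, 0.0728]
eef_rot: [-0.645, 0.764, 0.0, -0.0]
wrist_force: [-0.4, -0.3, 1.4]
opening: 0.0073
finger_force: 42.4
```

Run:
```python
from h import *
im,T,s=wrist(); print(s['time'],s['eef_pos'],s['wrist_force'],s['opening'],s['finger_force'])
save(im,'w3.png')
```

```text
8.0 [ 0.54508232 -0.18524704  0.0728189 ] [-0.40350106 -0.25813438  1.44264049] 0.007265365677739457 42.42608123458922
```

View pics/w3.png

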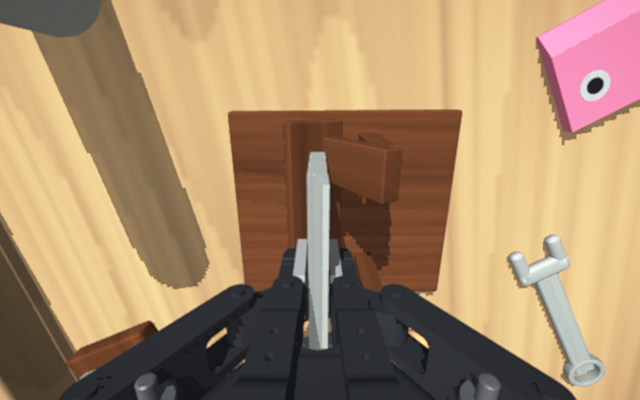

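The cutter is gripped upright, with its end at (318,152–180) and centred between the pads. Next I lift it, turn it half round and carry it to the clamp.

>>> {"method": "apply_moves", "body": {
  "motion": [
    [0, 0, -0.03, 0],
    [0, 0, -0.05, 0],
    [0, 0, -0.08, 0],
    [0, 0, -0.1, 0],
    [0, 0, -0.1, 0],
    [0, 0, -0.1, 0],
    [0, 0, -0.06, 0],
    [0, 0, 0, -0.09],
    [0, 0, 0, -0.09],
    [0, 0, 0, -0.09],
    [0, 0, 0, -0.09],
    [0, 0, 0, -0.09],
    [0, 0, 0, -0.09],
    [0, 0, 0, -0.09],
    [0, 0, 0, -0.09],
    [0, 0, 0, -0.09],
    [0, 0, 0, -0.09],
    [0, 0, 0, -0.09],
    [0, 0, 0, -0.09]
  ]
}}

```text
time: 9.95
eef_pos: [0.5449, -0.185, 0.2026]
eef_rot: [1.0, -0.019, -0.0, -0.0]
wrist_force: [0.5, 0.1, -4.2]
opening: 0.0079
finger_force: 41.6
```

>>> {"method": "apply_moves", "body": {
  "motion": [
    [0, 0, 0, -0.09],
    [0, 0, 0, -0.09],
    [0, 0, 0, -0.09],
    [0, 0, 0, -0.09],
    [0, 0, 0, -0.09],
    [0, 0, 0, -0.09],
    [0, 0, 0, -0.09],
    [0, 0, 0, -0.09],
    [0, 0, 0, -0.09],
    [0, 0, 0, -0.09],
    [0, 0, 0, -0.09],
    [0, 0, 0, -0.09],
    [0, 0, 0, -0.03],
    [0, 0, 0, 0]
  ]
}}

```text
time: 11.35
eef_pos: [0.5449, -0.1851, 0.2027]
eef_rot: [0.66, 0.751, -0.0, -0.0]
wrist_force: [0.1, 0.2, -4.1]
opening: 0.0077
finger_force: 41.6
```

>>> {"method": "apply_moves", "body": {
  "motion": [
    [0.12, 0.003, 0, 0],
    [0.12, 0.003, 0, 0],
    [0.12, 0.003, 0, 0],
    [0.12, 0.003, 0, 0],
    [0.12, 0.003, 0, 0],
    [0.12, 0.003, 0, 0],
    [0.12, 0.003, 0, 0],
    [0.12, 0.003, 0, 0],
    [0.12, 0.003, 0, 0],
    [0.12, 0.003, 0, 0],
    [0, 0, 0, 0],
    [0, 0, 0, 0]
  ]
}}

```text
time: 12.55
eef_pos: [0.5137, 0.1135, 0.2028]
eef_rot: [0.66, 0.751, -0.0, 0.0]
wrist_force: [-0.1, -0.7, -3.6]
opening: 0.0074
finger_force: 41.7
```

Run:
```python
from h import *
import pickle
im,T,s=wrist(); print(s['time'],s['eef_pos'],s['opening'],np.round(s['joints'],3),goto(T,[.515,.117,.2],7.1))
save(im,'w4.png',(200,60,440,240),3.2); pickle.dump(im,open('w4.pkl','wb'))
sc=grab_frame('scene'); t=grab_frame('top'); pickle.dump((sc,t),open('im4.pkl','wb'))
```

```text
12.55 [0.51370436 0.11352442 0.20277812] 0.007440616288261257 [-1.200e-02  6.800e-02  1.781e+00 -1.000e-03  1.292e+00 -1.420e-01] (array([0.0131, 0.0069, 0.0111]), np.float64(0.0037))
```

View pics/w4.png

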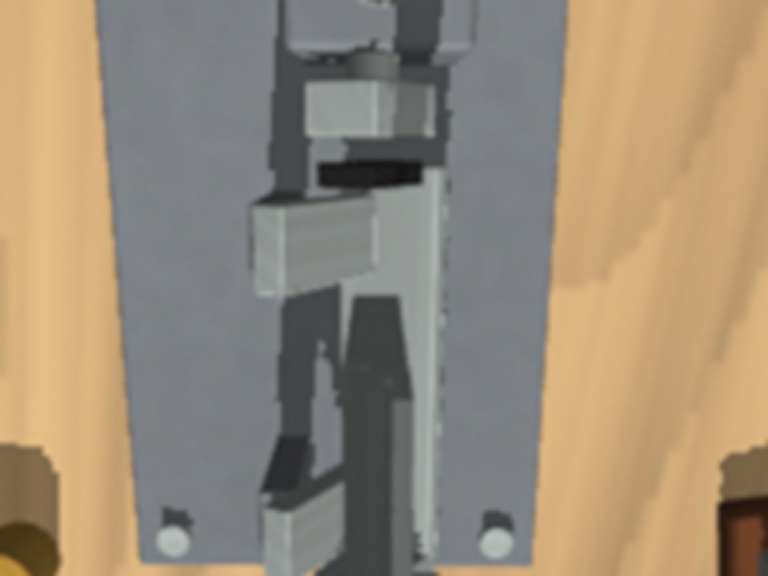

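Run:
```python
from h import *
import pickle
from scipy.optimize import least_squares
im=pickle.load(open('w4.pkl','rb')); f=lambda x,y:(200+x/3.2,60+y/3.2)
M=im['mount']; K=im['K']
def r(u,v): d=M[:3,:3]@np.linalg.solve(K,[u,v,1.]); return d/d[2]
b=r(*f(375,296)); t=r(*f(408,395)); c=M[:3,3]
# x = cx+L*bx ; cx+(L-.065)*tx
L=(-.065*t[0])/(b[0]-t[0])
print('cutter end x',c[0]+L*b[0],'bottom z',c[2]+L, 'y bottom edges',[c[1]+L*r(*f(x,296))[1] for x in(352,398)],'y back top',c[1]+(L-.065)*t[1])
pts=[(375,195,0,.055,.040),(377,270,0,.031,.040),(278,207,-.025,.055,.0833),(280,293,-.025,.031,.0833),(283,508,-.025,-.031,.0833),(140,563,-.09,-.085,.01),(530,563,.06,-.085,.01)]
W=np.array([onz(im,*f(p[0],p[1]),p[4])[:2] for p in pts]); C=np.array([p[2:4] for p in pts])
g=lambda q:C@np.array([[np.cos(q[2]),np.sin(q[2])],[-np.sin(q[2]),np.cos(q[2])]])+q[:2]
s=least_squares(lambda q:(g(q)-W).ravel(),[.511,.1185,.124],loss='soft_l1',f_scale=.002)
print('clamp',s.x,np.degrees(s.x[2])); print(((W-g(s.x))*1000).round(1).tolist())
T=im['world_from_camera']@np.linalg.inv(M); th=s.x[2]; e=T[:2,3]-s.x[:2]
print('tcp in clamp',e@[np.cos(th),np.sin(th)],e@[-np.sin(th),np.cos(th)],'thy',np.degrees(np.arctan2(T[1,1],T[0,1])))
print('ledge lip x at z.05',[(onz(im,*f(440,y),.05)[:2]-s.x[:2])@[np.cos(th),np.sin(th)] for y in(200,500)])
for y in (163,187): print('pad y',[(onz(im,*f(370,y),z)[:2]-s.x[:2])@[-np.sin(th),np.cos(th)] for z in(.05,.065,.08)])
```

```text
cutter end x 0.051263674299818485 bottom z 0.03995374429840773 y bottom edges [np.float64(-0.0036813389491769646), np.float64(0.004564680503572581)] y back top 0.004098735203355089
clamp [0.5132444  0.12066302 0.12736794] 7.29764544195084
[[0.2, -1.7], [0.7, -0.0], [0.2, -1.8], [-0.2, 0.0], [-1.1, 0.4], [1.5, 1.3], [-1.2, 1.4]]
tcp in clamp -0.00045054445185796737 -0.007139204091155214 thy 7.434549651090139
ledge lip x at z.05 [np.float64(0.01887878391783087), np.float64(0.021220185221992725)]
pad y [np.float64(0.0629531012589193), np.float64(0.06349215589552087), np.float64(0.06403121053212248)]
pad y [np.float64(0.05626764414929474), np.float64(0.05716564213285308), np.float64(0.05806364011641145)]
```

>>> {"method": "apply_moves", "body": {
  "motion": [
    [0.016, 0.011, 0, 0.001],
    [0.016, 0.011, 0, 0],
    [0, 0, 0.08, 0],
    [0, 0, 0.08, 0],
    [0, 0, 0.08, 0],
    [0, 0, 0.08, 0],
    [0, 0, 0.06, 0],
    [0, 0, 0.04, 0],
    [0, 0, 0.02, 0],
    [0, 0, 0, 0],
    [0, 0, 0, 0]
  ]
}}

```text
time: 13.8
eef_pos: [0.519, 0.1219, 0.0936]
eef_rot: [0.661, 0.751, 0.0, 0.001]
wrist_force: [0.3, 0.6, -3.6]
opening: 0.0075
finger_force: 41.6
```

>>> {"method": "apply_moves", "body": {
  "motion": [
    [0, 0, 0.008, 0],
    [0, 0, 0.008, 0],
    [0, 0, 0, 0]
  ]
}}

```text
time: 14.1
eef_pos: [0.5183, 0.1219, 0.0888]
eef_rot: [0.661, 0.751, -0.0, -0.0]
wrist_force: [-0.3, -0.0, -3.6]
opening: 0.0075
finger_force: 41.6
```

Run:
```python
from h import *
im,T,s=wrist(); print(s['time'],s['eef_pos'],s['wrist_force'])
w=im['pixels'][100:400,170:470,::-1]; q=grab_frame('scene')['pixels'][195:255,340:440,::-1]
cv2.imwrite('pics/m5.png',np.hstack([cv2.resize(w,(380,380)),cv2.copyMakeBorder(cv2.resize(q,(400,240),interpolation=cv2.INTER_CUBIC),0,140,0,0,0)]))
```

```text
14.1 [0.51825065 0.12188692 0.08875698] [-0.26938224 -0.02648026 -3.60834164]
```

View pics/m5.png

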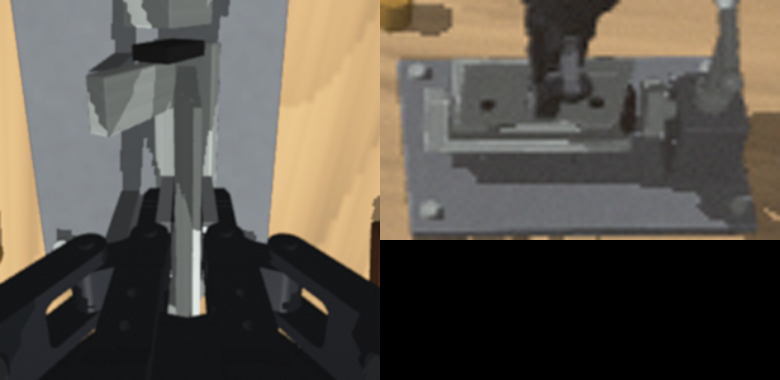

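The cutter sits upright between the stop (left, about x 446) and the pad (about x 634) with small gaps on both sides, and its small-hole back faces out. I'll keep lowering it until I feel contact.

>>> {"method": "apply_moves", "body": {
  "motion": [
    [0, 0, 0.006, 0],
    [0, 0, 0.006, 0],
    [0, 0, 0.006, 0],
    [0, 0, 0, 0]
  ]
}}

```text
time: 14.6
eef_pos: [0.5181, 0.1219, 0.084]
eef_rot: [0.661, 0.751, -0.0, -0.0]
wrist_force: [-0.1, -0.2, -4.6]
opening: 0.0077
finger_force: 41.6
```

>>> {"method": "apply_moves", "body": {
  "motion": [
    [0, 0, 0.006, 0],
    [0, 0, 0.006, 0],
    [0, 0, 0, 0]
  ]
}}

```text
time: 14.9
eef_pos: [0.5181, 0.1219, 0.081]
eef_rot: [0.661, 0.751, -0.0, -0.0]
wrist_force: [0.6, 0.3, -4.0]
opening: 0.0074
finger_force: 41.6
```

>>> {"method": "apply_moves", "body": {
  "motion": [
    [0, 0, 0.005, 0],
    [0, 0, 0.005, 0],
    [0, 0, 0, 0]
  ]
}}

```text
time: 15.2
eef_pos: [0.5181, 0.1219, 0.0785]
eef_rot: [0.661, 0.751, -0.0, -0.0]
wrist_force: [-0.8, -0.3, -3.8]
opening: 0.0076
finger_force: 41.6
```

>>> {"method": "apply_moves", "body": {
  "motion": [
    [0, 0, 0.004, 0],
    [0, 0, 0.004, 0],
    [0, 0, 0, 0]
  ]
}}

```text
time: 15.5
eef_pos: [0.5182, 0.1219, 0.0766]
eef_rot: [0.661, 0.751, -0.0, -0.0]
wrist_force: [0.2, 0.2, -4.1]
opening: 0.0077
finger_force: 41.6
```

>>> {"method": "apply_moves", "body": {
  "motion": [
    [0, 0, 0.004, 0],
    [0, 0, 0, 0]
  ]
}}

```text
time: 15.7
eef_pos: [0.5182, 0.1219, 0.0757]
eef_rot: [0.661, 0.751, -0.0, -0.0]
wrist_force: [-0.4, -0.8, -3.3]
opening: 0.0077
finger_force: 41.6
```

>>> {"method": "apply_moves", "body": {
  "motion": [
    [0, 0, 0.004, 0],
    [0, 0, 0, 0]
  ]
}}

```text
time: 15.9
eef_pos: [0.5182, 0.1219, 0.0747]
eef_rot: [0.661, 0.751, -0.0, -0.0]
wrist_force: [-0.1, -0.3, -4.0]
opening: 0.0075
finger_force: 41.6
```

>>> {"method": "apply_moves", "body": {
  "motion": [
    [0, 0, 0.004, 0],
    [0, 0, 0, 0]
  ]
}}

```text
time: 16.1
eef_pos: [0.5184, 0.1219, 0.0744]
eef_rot: [0.661, 0.751, -0.0, -0.0]
wrist_force: [-2.8, 0.5, 2.0]
opening: 0.0074
finger_force: 42.7
```

>>> {"method": "apply_moves", "body": {
  "motion": [
    [0, 0, 0.003, 0],
    [0, 0, 0, 0]
  ]
}}

```text
time: 16.3
eef_pos: [0.5185, 0.1219, 0.0743]
eef_rot: [0.661, 0.751, -0.0, 0.0]
wrist_force: [-6.0, -0.5, 8.4]
opening: 0.0077
finger_force: 43.9
```

>>> {"method": "apply_moves", "body": {
  "motion": [
    [0, 0, 0.003, 0],
    [0, 0, 0, 0]
  ]
}}

```text
time: 16.5
eef_pos: [0.5186, 0.1219, 0.0742]
eef_rot: [0.66, 0.751, -0.0, -0.0]
wrist_force: [-7.7, -0.2, 13.9]
opening: 0.0074
finger_force: 44.7
```

>>> {"method": "apply_moves", "body": {
  "motion": [
    [0, 0, -0.004, 0],
    [0, 0, 0, 0]
  ]
}}

```text
time: 16.7
eef_pos: [0.5185, 0.122, 0.0743]
eef_rot: [0.661, 0.751, 0.0, 0.0]
wrist_force: [-4.7, 0.0, 7.6]
opening: 0.0075
finger_force: 43.5
```

>>> {"method": "apply_moves", "body": {
  "motion": [
    [0, 0, 0, 0],
    [0, 0, 0, 0]
  ],
  "gripper": -0.75,
  "newtons": 20
}}

```text
time: 16.9
eef_pos: [0.5189, 0.1218, 0.0735]
eef_rot: [0.661, 0.751, 0.0, 0.001]
wrist_force: [-0.3, 0.1, 0.7]
opening: 0.0105
finger_force: 0.2
```

>>> {"method": "apply_moves", "body": {
  "motion": [
    [0, 0, 0, 0],
    [0, 0, 0, 0]
  ],
  "gripper": -0.65
}}

```text
time: 17.1
eef_pos: [0.5184, 0.1218, 0.0732]
eef_rot: [0.661, 0.751, 0.0, 0.0]
wrist_force: [-0.4, -0.8, 1.4]
opening: 0.0147
finger_force: 0.2
```

>>> {"method": "apply_moves", "body": {
  "motion": [
    [0, 0, 0, 0],
    [0, 0, 0, 0]
  ],
  "gripper": -0.5
}}

```text
time: 17.3
eef_pos: [0.5182, 0.1218, 0.0732]
eef_rot: [0.661, 0.751, -0.0, -0.0]
wrist_force: [0.6, -0.1, -0.3]
opening: 0.0213
finger_force: 0.2
```

>>> {"method": "apply_moves", "body": {
  "motion": [
    [0, 0, 0, 0],
    [0, 0, 0, 0]
  ],
  "gripper": -0.35
}}

```text
time: 17.5
eef_pos: [0.5182, 0.1219, 0.0732]
eef_rot: [0.661, 0.751, -0.0, -0.0]
wrist_force: [-1.1, -0.1, -0.6]
opening: 0.028
finger_force: 0.3
```

>>> {"method": "apply_moves", "body": {
  "motion": [
    [0, 0, 0, 0],
    [0, 0, 0, 0]
  ],
  "gripper": -0.2
}}

```text
time: 17.7
eef_pos: [0.5183, 0.1219, 0.0733]
eef_rot: [0.661, 0.751, -0.0, -0.0]
wrist_force: [-0.4, -0.2, -0.8]
opening: 0.0345
finger_force: 0.3
```

Run:
```python
from h import *
im,T,s=wrist(); print(s['time'],s['eef_pos'],s['wrist_force'])
w=im['pixels'][100:400,170:470,::-1]; q=grab_frame('scene')['pixels'][195:255,340:440,::-1]
cv2.imwrite('pics/m6.png',np.hstack([cv2.resize(w,(380,380)),cv2.copyMakeBorder(cv2.resize(q,(400,240),interpolation=cv2.INTER_CUBIC),0,140,0,0,0)]))
```

```text
17.7 [0.51826921 0.12187607 0.07325571] [-0.37685625 -0.15553209 -0.75206669]
```

View pics/m6.png

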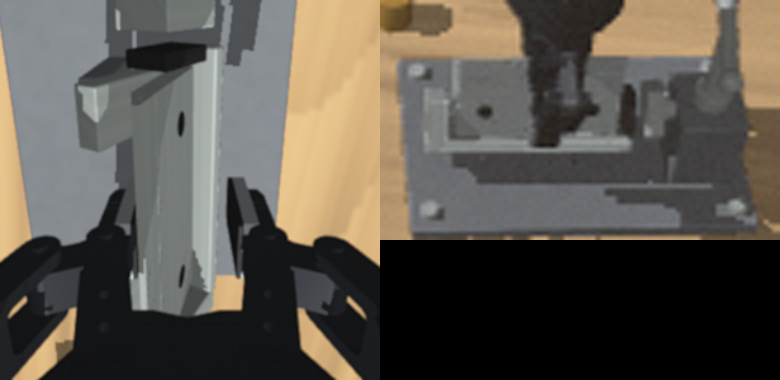

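The cutter is leaning back on the rear (left) finger, with its flat back and small holes showing at (181,123) and (181,275). I'll keep opening.

>>> {"method": "apply_moves", "body": {
  "motion": [
    [0, 0, 0, 0],
    [0, 0, 0, 0]
  ],
  "gripper": -0.05
}}

```text
time: 18.0
eef_pos: [0.5183, 0.1219, 0.0733]
eef_rot: [0.661, 0.751, -0.0, -0.0]
wrist_force: [-0.3, 0.6, 0.2]
opening: 0.0405
finger_force: 0.4
```

>>> {"method": "apply_moves", "body": {
  "motion": [
    [0, 0, 0, 0],
    [0, 0, 0, 0]
  ],
  "gripper": 0.1
}}

```text
time: 18.2
eef_pos: [0.5182, 0.1219, 0.0733]
eef_rot: [0.661, 0.751, -0.0, -0.0]
wrist_force: [-0.3, 0.4, -0.3]
opening: 0.047
finger_force: 0.4
```

>>> {"method": "apply_moves", "body": {
  "motion": [
    [0, 0, 0, 0],
    [0, 0, 0, 0]
  ],
  "gripper": 0.25
}}

```text
time: 18.4
eef_pos: [0.5183, 0.1219, 0.0733]
eef_rot: [0.661, 0.751, 0.0, -0.0]
wrist_force: [-1.2, -0.7, -0.6]
opening: 0.0535
finger_force: 0.4
```

>>> {"method": "apply_moves", "body": {
  "motion": [
    [0, 0, 0, 0],
    [0, 0, 0, 0]
  ],
  "gripper": 0.4
}}

```text
time: 18.6
eef_pos: [0.5183, 0.1219, 0.0733]
eef_rot: [0.661, 0.751, 0.0, 0.0]
wrist_force: [-0.4, -0.0, -1.0]
opening: 0.0597
finger_force: 0.4
```

>>> {"method": "apply_moves", "body": {
  "motion": [
    [0, 0, 0, 0],
    [0, 0, 0, 0]
  ],
  "gripper": 0.55
}}

```text
time: 18.8
eef_pos: [0.5184, 0.1219, 0.0734]
eef_rot: [0.661, 0.751, 0.0, 0.0]
wrist_force: [-0.2, -0.2, 0.3]
opening: 0.0661
finger_force: 0.3
```

>>> {"method": "apply_moves", "body": {
  "motion": [
    [0, 0, 0, 0],
    [0, 0, 0, 0]
  ],
  "gripper": 0.75
}}

```text
time: 19.0
eef_pos: [0.5186, 0.1219, 0.0735]
eef_rot: [0.661, 0.751, 0.0, 0.0]
wrist_force: [-0.1, -0.2, -0.2]
opening: 0.0746
finger_force: 0.0
```

>>> {"method": "apply_moves", "body": {
  "motion": [
    [0, 0, 0, 0],
    [0, 0, 0, 0],
    [0, 0, 0, 0],
    [0, 0, 0, 0],
    [0, 0, 0, 0]
  ],
  "gripper": 1
}}

```text
time: 19.5
eef_pos: [0.5183, 0.1218, 0.0733]
eef_rot: [0.661, 0.751, -0.0, -0.0]
wrist_force: [0.3, 0.3, -0.0]
opening: 0.085
finger_force: 0.0
```

Run:
```python
from h import *
import pickle
im,T,s=wrist(); print(s['time'],s['eef_pos'],s['wrist_force'],s['opening'],s['finger_force'])
pickle.dump(im,open('w7.pkl','wb'))
w=im['pixels'][100:400,170:470]; h=cv2.cvtColor(im['pixels'],cv2.COLOR_RGB2HSV)
# row profiles across the plate, image x 200..400
for y in (180,200,220,240): print(y,im['pixels'][y,230:390:4].mean(1).astype(int).tolist())
```

```text
19.5 [0.51830918 0.12184611 0.07329581] [ 0.28252908  0.26756531 -0.04565061] 0.08504852403779374 0.0
180 [101, 109, 111, 111, 109, 113, 110, 108, 108, 108, 106, 148, 148, 145, 146, 145, 145, 145, 144, 147, 145, 144, 150, 153, 158, 163, 163, 189, 146, 133, 136, 135, 135, 136, 138, 137, 135, 134, 134, 136]
200 [86, 109, 111, 112, 110, 107, 109, 111, 108, 143, 145, 147, 149, 146, 148, 147, 76, 25, 26, 148, 145, 146, 151, 143, 157, 162, 165, 190, 144, 134, 132, 134, 134, 135, 136, 136, 136, 138, 136, 136]
220 [104, 104, 108, 111, 111, 107, 108, 128, 146, 146, 146, 145, 150, 146, 149, 148, 146, 146, 145, 149, 145, 146, 151, 142, 158, 163, 164, 187, 143, 133, 134, 134, 134, 135, 136, 136, 135, 136, 135, 133]
240 [133, 87, 107, 110, 111, 110, 144, 147, 153, 146, 145, 144, 149, 147, 149, 149, 148, 147, 145, 149, 146, 146, 150, 160, 159, 165, 165, 173, 136, 137, 138, 137, 135, 135, 135, 135, 135, 136, 136, 137]
```

>>> {"method": "apply_moves", "body": {
  "motion": [
    [0, 0, -0.03, 0],
    [0, 0, -0.06, 0],
    [0, 0, -0.1, 0],
    [0, 0, -0.1, 0],
    [0, 0, -0.1, 0],
    [0, 0, -0.1, 0],
    [0, 0, -0.05, 0],
    [0, 0, 0, -0.089],
    [0, 0, 0, -0.089],
    [0, 0, 0, -0.089],
    [0, 0, 0, -0.089],
    [0, 0, 0, -0.089],
    [0, 0, 0, -0.089],
    [0, 0, 0, -0.089],
    [0, 0, 0, -0.089],
    [0, 0, 0, -0.089],
    [0, 0, 0, -0.089]
  ]
}}

```text
time: 21.25
eef_pos: [0.518, 0.1218, 0.2079]
eef_rot: [0.02, 1.0, -0.0, -0.0]
wrist_force: [0.2, 0.4, 0.2]
opening: 0.0854
finger_force: 0.0
```

>>> {"method": "apply_moves", "body": {
  "motion": [
    [0.025, 0.112, 0, 0],
    [0.025, 0.112, 0, 0],
    [0.025, 0.112, 0, 0],
    [0.025, 0.112, 0, 0],
    [0, 0, 0, 0],
    [0, 0, 0, 0]
  ]
}}

```text
time: 21.85
eef_pos: [0.4981, 0.235, 0.2079]
eef_rot: [0.022, 1.0, -0.0, -0.0]
wrist_force: [-0.3, 0.2, -0.1]
opening: 0.0853
finger_force: 0.0
```

Run:
```python
from h import *
import pickle
im,T,s=wrist(); print(s['time'],s['eef_pos'],np.round(s['joints'],2)); sc=grab_frame('scene')
pickle.dump((im,sc),open('w8.pkl','wb'))
w=cv2.resize(im['pixels'][60:340,180:560,::-1],None,fx=1.25,fy=1.25); q=cv2.resize(sc['pixels'][195:255,340:440,::-1],(300,180),interpolation=cv2.INTER_CUBIC)
cv2.imwrite('pics/m8.png',np.hstack([w,cv2.copyMakeBorder(q,0,w.shape[0]-180,0,0,0)])); print(w.shape)
```

```text
21.85 [0.49808799 0.23500115 0.20794713] [ 0.22  0.13  1.71 -0.    1.31 -1.31]
(350, 475, 3)
```

View pics/m8.png

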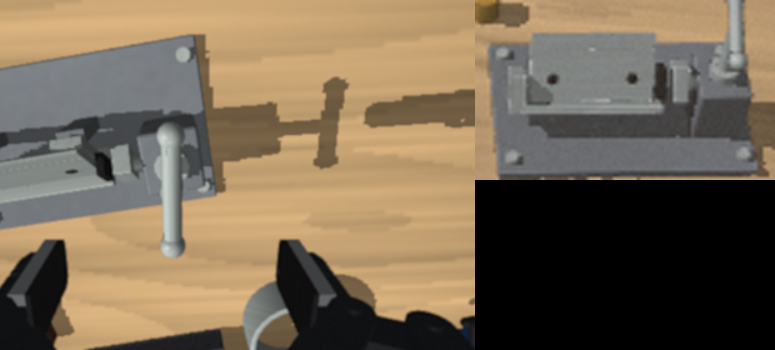

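The cutter lies flat on the bed, back out, square and between stop and pad. The T-handle's balls are at (170,135) and (173,243) in the crop.

Run:
```python
from h import *
import pickle
im,sc=pickle.load(open('w8.pkl','rb'))
A,B=[onz(im,180+x/1.25,60+y/1.25,.134) for x,y in((170,135),(173,243))]
m=(A+B)/2; print(A,B,np.linalg.norm(A-B),m); T,s=tool()
an=np.degrees(np.arctan2(*(B-A)[1::-1])); print(an, goto(T,[m[0],m[1],.129],an+90))
```

```text
[0.46358168 0.23528689 0.134     ] [0.53209237 0.23409586 0.134     ] 0.06852103934587565 [0.49783703 0.23469137 0.134     ]
-0.9959643719151364 (array([0.0025, 0.0023, 0.3164]), np.float64(-0.0181))
```

>>> {"method": "apply_moves", "body": {
  "motion": [
    [0.002, 0.002, 0, -0.018],
    [0, 0, 0.08, 0],
    [0, 0, 0.08, 0],
    [0, 0, 0.08, 0],
    [0, 0, 0.05, 0],
    [0, 0, 0.026, 0],
    [0, 0, 0, 0]
  ]
}}

```text
time: 22.65
eef_pos: [0.4977, 0.235, 0.1287]
eef_rot: [0.009, 1.0, -0.0, -0.001]
wrist_force: [0.2, -0.7, 0.9]
opening: 0.0853
finger_force: 0.0
```

>>> {"method": "apply_moves", "body": {
  "motion": [
    [0, 0, 0, 0],
    [0, 0, 0, 0],
    [0, 0, 0, 0],
    [0, 0, 0, 0],
    [0, 0, 0, 0],
    [0, 0, 0, 0],
    [0, 0, 0, 0],
    [0, 0, 0, 0],
    [0, 0, 0, 0],
    [0, 0, 0, 0]
  ],
  "gripper": -1,
  "newtons": 50
}}

```text
time: 23.65
eef_pos: [0.4981, 0.235, 0.1298]
eef_rot: [0.008, 1.0, -0.0, 0.0]
wrist_force: [-1.7, -3.9, 4.6]
opening: 0.0116
finger_force: 48.9
```

>>> {"method": "apply_moves", "body": {
  "motion": [
    [0, 0, 0, 0.04],
    [0, 0, 0, 0.04],
    [0, 0, 0, 0.04],
    [0, 0, 0, 0.04],
    [0, 0, 0, 0.04],
    [0, 0, 0, 0.04],
    [0, 0, 0, 0.04],
    [0, 0, 0, 0.04],
    [0, 0, 0, 0.04],
    [0, 0, 0, 0.04],
    [0, 0, 0, 0.04],
    [0, 0, 0, 0]
  ]
}}

```text
time: 24.85
eef_pos: [0.4983, 0.2354, 0.1298]
eef_rot: [0.347, 0.938, 0.0, 0.0]
wrist_force: [-0.6, -2.5, 5.9]
opening: 0.0117
finger_force: 49.0
```

Run:
```python
from h import *
T,s=tool(); print(s['time'],s['eef_pos'],s['wrist_force'],s['moment'],s['opening'],np.degrees(np.arctan2(T[1,1],T[0,1])))
```

```text
24.85 [0.49825961 0.23538977 0.12977015] [-0.63807241 -2.51550907  5.94624758] [-0.44215655  0.24092328  0.06391935] 0.011732726413738633 49.42735086303306
```

>>> {"method": "apply_moves", "body": {
  "motion": [
    [0, 0, 0, 0.03],
    [0, 0, 0, 0.03],
    [0, 0, 0, 0.03],
    [0, 0, 0, 0.03],
    [0, 0, 0, 0.03],
    [0, 0, 0, 0.03],
    [0, 0, 0, 0.03],
    [0, 0, 0, 0]
  ]
}}

```text
time: 25.65
eef_pos: [0.4984, 0.2355, 0.1297]
eef_rot: [0.495, 0.869, 0.0, 0.0]
wrist_force: [-0.8, -2.9, 5.5]
opening: 0.0119
finger_force: 48.9
```

Run:
```python
from h import *
T,s=tool(); print(s['time'],s['eef_pos'],s['wrist_force'],s['moment'],s['opening'],np.degrees(np.arctan2(T[1,1],T[0,1])))
```

```text
25.65 [0.49837156 0.23550766 0.12974933] [-0.75344964 -2.87578473  5.45371119] [-0.33725466  0.08762161  0.01505187] 0.011949315915416193 30.608339178133416
```

>>> {"method": "apply_moves", "body": {
  "motion": [
    [0, 0, 0, 0.03],
    [0, 0, 0, 0.03],
    [0, 0, 0, 0.03],
    [0, 0, 0, 0.03],
    [0, 0, 0, 0.02],
    [0, 0, 0, 0]
  ]
}}

```text
time: 26.25
eef_pos: [0.4985, 0.2355, 0.1298]
eef_rot: [0.587, 0.809, 0.001, 0.0]
wrist_force: [-0.3, -1.6, 5.6]
opening: 0.0118
finger_force: 48.9
```

Run:
```python
from h import *
T,s=tool(); print(s['time'],s['eef_pos'],s['wrist_force'],s['moment'],s['opening'],np.degrees(np.arctan2(T[1,1],T[0,1])))
```

```text
26.25 [0.49850818 0.23553919 0.12977183] [-0.34700126 -1.56535559  5.63218471] [-0.34917241 -0.02228765  0.12204524] 0.011849803578583593 18.04040230152537
```

>>> {"method": "apply_moves", "body": {
  "motion": [
    [0, 0, 0, 0.02],
    [0, 0, 0, 0.02],
    [0, 0, 0, 0.02],
    [0, 0, 0, 0]
  ]
}}

```text
time: 26.65
eef_pos: [0.4985, 0.2356, 0.1298]
eef_rot: [0.625, 0.781, 0.001, 0.0]
wrist_force: [0.3, -1.6, 5.6]
opening: 0.0116
finger_force: 48.9
```

Run:
```python
from h import *
import pickle
T,s=tool(); print(s['time'],s['wrist_force'],s['moment'],np.degrees(np.arctan2(T[1,1],T[0,1])))
```

```text
26.65 [ 0.2716071  -1.55528332  5.56360862] [-0.30038852 -0.04940886  0.12153914] 12.639567795147295
```

>>> {"method": "apply_moves", "body": {
  "motion": [
    [0, 0, 0, 0],
    [0, 0, 0, 0],
    [0, 0, 0, 0],
    [0, 0, 0, 0],
    [0, 0, 0, 0],
    [0, 0, 0, 0],
    [0, 0, 0, 0],
    [0, 0, 0, 0]
  ],
  "gripper": 1
}}

```text
time: 27.45
eef_pos: [0.498, 0.2354, 0.1293]
eef_rot: [0.626, 0.78, 0.0, -0.0]
wrist_force: [0.7, -0.4, -0.6]
opening: 0.0857
finger_force: 0.0
```

>>> {"method": "apply_moves", "body": {
  "motion": [
    [0, 0, -0.04, 0],
    [0, 0, -0.08, 0],
    [0, 0, -0.1, 0],
    [0, 0, -0.1, 0],
    [0, 0, -0.06, 0],
    [0, 0, 0, 0],
    [0, 0, 0, 0]
  ]
}}

```text
time: 28.15
eef_pos: [0.4977, 0.2353, 0.2238]
eef_rot: [0.626, 0.78, -0.0, -0.0]
wrist_force: [-0.2, -0.2, -0.1]
opening: 0.0854
finger_force: 0.0
```

Run:
```python
from h import *
import pickle
im,T,s=wrist(); sc=grab_frame('scene'); t=grab_frame('top'); pickle.dump((im,sc,t),open('w9.pkl','wb'))
old=pickle.load(open('w8.pkl','rb'))[1]
def cut(p):
    h=cv2.cvtColor(p['pixels'],cv2.COLOR_RGB2HSV); r=p['pixels'][205:233,340:440].mean(2).astype(int); return r
# scene row profile through the cutter & pad, before/after; column profile
for f in(old,sc): print([cut(f)[i,:75:1].tolist() for i in(12,)])
for f in(old,sc): print(cut(f)[:,30].tolist())
# dark bar angle from wrist: bright pixels above plate height near TCP
print(s['time'],s['wrist_force'],s['finger_force'],s['eef_pos'])
```

```text
[[146, 142, 137, 133, 112, 110, 110, 111, 110, 107, 107, 142, 128, 124, 125, 125, 102, 104, 159, 137, 128, 127, 130, 130, 129, 129, 131, 129, 129, 127, 126, 132, 129, 130, 130, 129, 130, 129, 131, 133, 131, 133, 131, 128, 130, 131, 132, 132, 133, 132, 129, 132, 129, 129, 130, 132, 130, 130, 129, 122, 69, 47, 44, 74, 107, 135, 159, 144, 145, 141, 139, 117, 70, 113, 111]]
[[146, 141, 133, 132, 113, 111, 109, 109, 110, 111, 109, 138, 129, 124, 127, 124, 129, 126, 125, 126, 124, 128, 127, 127, 130, 126, 124, 124, 127, 127, 126, 126, 130, 129, 126, 129, 129, 128, 128, 128, 128, 127, 128, 130, 129, 129, 130, 127, 129, 130, 126, 128, 127, 128, 128, 129, 129, 112, 59, 42, 55, 122, 139, 145, 145, 139, 160, 123, 112, 115, 111, 112, 101, 116, 114]]
[155, 132, 130, 132, 126, 128, 125, 128, 128, 130, 127, 131, 126, 127, 131, 130, 128, 128, 131, 130, 128, 132, 131, 132, 132, 145, 129, 129]
[155, 128, 130, 130, 126, 126, 126, 128, 123, 124, 129, 132, 126, 128, 126, 130, 127, 126, 127, 130, 128, 122, 130, 140, 136, 143, 134, 131]
28.15 [-0.16422699 -0.22194002 -0.05813465] 0.0 [0.49769281 0.23532772 0.22383208]
```

Run:
```python
from h import *
import pickle
im,sc,t=pickle.load(open('w9.pkl','rb'))
g=im['pixels'].astype(int).mean(2)
for d in(-50,-65,-70,-75,-78,-81,-85,-90,-100):
    a=np.radians(d); P=np.array([[.4980+r*np.cos(a),.2350+r*np.sin(a),.140] for r in np.r_[-.035:-.012:.004,.012:.035:.004]])
    q=proj(im,P).round().astype(int); v=[int(g[y,x]) if 0<=y<400 else -1 for x,y in q]; print(d,v)
```

```text
-50 [89, 123, 123, 124, 138, 171, 145, 116, 147, 127, 127, 126]
-65 [131, 116, 99, 122, 125, 149, 171, 169, 163, 158, 153, 121]
-70 [149, 183, 148, 154, 157, 155, 170, 172, 172, 170, 170, 125]
-75 [166, 213, 165, 168, 168, 166, 166, 165, 164, 164, 162, 114]
-78 [171, 207, 169, 171, 170, 170, 163, 163, 161, 163, 158, 108]
-81 [165, 195, 169, 169, 170, 171, 160, 159, 145, 140, 119, 99]
-85 [142, 173, 141, 161, 167, 168, 152, 134, 131, 137, 43, 91]
-90 [68, 70, 68, 105, 148, 163, 140, 116, 149, 152, 23, 118]
-100 [122, 105, 99, 166, 176, 112, 69, 129, 148, 153, 25, 79]
```

```bash
python3 -c "
from station import finish_job
print(finish_job())"
```

```text
the job is handed in; nothing more can be done
None
```

I turned the cutter over, laid it on the clamp's bed with its back out and edge up, let go, and tightened the T-handle to about 1.45 rad; the cutter now sits against the stop, nothing else was touched, and the job is handed in at about 28 s (no verdict was shown, and the pad force was judged from the handle angle, not measured).

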